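Check that the largest grinding wheel rocks freely on its balancing stand

ROBOT

A 6-joint arm with a two-finger parallel gripper is mounted at the origin on the work surface. World frame = base frame: x ahead of the robot, y to its left, z up, the work surface at z = 0. Lengths are in m, angles in degrees, forces in N, time in s.
With the tool pointing down it reaches from about 0.3 to 0.75 m from the base axis. Payload 8.5 kg.
Tool frame: the origin (TCP) lies at the very end of the fingers, on their centre line; the grasp point (between the pads) lies 19 mm behind it; z points along the fingers, y is the line along which they close (so a half turn about z gives the same grasp; the last joint's range is limited). The gripper opens to 85 mm and grips with 20 to 120 N. Pads are 22 mm wide; open, the fingers measure 114 mm over their backs; the gripper's body (76 mm by 85 mm) begins 54 mm behind the grasp point. The pads swing forward as they close: fully open they stand 13 mm farther back than shut.
Start: joints at [-12.336, 21.807, 74.336, -0, 83.858, -12.336], TCP at [0.55, 0, 0.231] pointing down, gripper open.
Joint ranges: [-178.18, 178.18], [-50.72, 133.34], [12.68, 142.11], [-81.47, 261.47], [9.98, 163.14], [-165.26, 165.26]. Speed limits (degrees/s): [136.94, 136.94, 180, 180, 180, 180].

INTERFACE

Orientations are given as a 3x3 rotation matrix whose columns are the frame's x, y, z axes.
In Python, from rig import observe, cams, ticket gives the robot as it stands.
- The arm moves only by the tool move_arm, never from a script. Its arguments are lists of equal length, an entry for each row: "jaw": the finger opening in cm, from 0 to 8.54; "dp": the shift along the tool's x, y, z in cm, a list of three; "turn": the turn, a rotation vector about the tool's x, y, z in rad, a list of three. In form: {"jaw": [jaw, ...], "dp": [[tx, ty, tz], ...], "turn": [[wx, wy, wz], ...]}. A call has 1 to 12 rows; each row shifts and turns the commanded pose from where the row before left it, along the tool's axes as they then stand; what a row does not reach is not made up. A row lasts 1/12 s, in which the tool goes at most 41.7 mm and 7.16 degrees, less where a joint would pass 70% of its speed; a pose out of reach is approached as far as the arm can. A call is refused whole if a number of a shift passes 4.17 or a number of a turn 0.125, either way. A call with a gripper value outside its range is refused whole. The fingers move at their own pace and stop on an object; "force" is the grip in N (left out, the last holds). Time passes only in rows, so rows that do not move let the fingers close. It gives the time, the measured TCP pose, the force, the opening and the grip force at its end, in the units of the state.
- observe(): the state, without advancing time (a new reading comes with each control period).
- cams.get_image(name): name is "scene" or "side" or "wrist"; returns (picture, depth): 384x512x3 uint8, red, green, blue; 384x512 float32, m along the optical axis (not along the pixel's ray), 0 where there is no reading.
- cams.calibration(name): a dict with "vertical_fov" (degrees; the focal length in pixels is half the picture's height over the tangent of half this angle, whatever the lens; pixels are square), "cx", "cy" (the principal point, pixels), "view" (4x4, takes a point from world to camera coordinates); the wrist camera has in their place "tool_from_camera" (4x4, takes a point from camera to tool coordinates, whose origin is the TCP and whose axes are the flange's). Camera axes: x right, y up, looking along -z (the intrinsics and any distortion apply to the point x, -y, -z); pixel columns grow to the right and rows downward; lengths in m; the calibration is good to about 2 mm. A picture is of the moment at which its call begins: read the wrist's pose just before it. calibration takes no time and is no camera call.
- ticket.close_job(): hands the job in; it is judged then, once.
Trained networks look in the newest picture that a camera, given by its name, has taken for a name from the list of things; names that differ only in an ending like _2 or _b are one class to them, and where a whole thing is asked for, a point or a joint stands for the part that bears it (a point fixed in the world has none). Each returns a list of dicts, best first, with "p" (0 to 1); they miss things now and then, are a little off and sometimes report something else, mostly with a low value. They report only what shows in the picture. A call takes as long as a camera call. They do not tell look-alikes from the thing itself.
- cams.spot_in(camera, query): "box" ([centre column, centre row, width, height] as shares, 0 to 1, of the picture: columns of its width, rows of its height, round what is visible of it).
- cams.outline_of(camera, query): "mask" (384x512 bool, what is visible of it) and "box" ([centre column, centre row, width, height] as shares, 0 to 1, of the picture: columns of its width, rows of its height, round what is visible of it).
- cams.mark_of(camera, query): "location" ([column, row] as shares, 0 to 1, of the picture: columns of its width, rows of its height: a listed point, or the origin of a listed thing).
The state is a dict: "time_s": time; "q": joint angles; "qvel": joint speeds; "joint_efforts": joint torques, N m; "position": TCP position; "tool_rot": TCP orientation; "ft_force": force on the tool from outside, world axes, zero at the start; "wrist_torque": the same for the moment, N m; "grip_width": finger opening in m; "gripper_force": force on a finger pad.
Only numpy, scipy, OpenCV 4.12 (cv2) and the standard library are available. Lean on these libraries where they do the work, as an engineer would, in place of code of your own. Each camera call takes 0.05 s, during which the arm holds its last target. There are 200 camera calls.

TASK

Three grinding wheels lie level on balancing stands on the sharpening bench, each with a round and a bar-shaped weight near its rim. With the fingertips, press gently on the round weight of the largest wheel so that this side dips about 7 mm, not down to its stop, keep it dipped for about a second, then withdraw so that the wheel comes back level. Do not touch the bar weight or the other two wheels, lift nothing, and leave everything else on the bench where it is.

Things in the scene. Friction and masses are not known exactly. Their poses are not given: they have to be found in the camera images.
- stand_large: fixed stand with the large grinding wheel (170 mm across, 18 mm thick, level, upper face 90 mm above the table). Foot 100 mm across; origin: centre of its underside, below the wheel's centre; z up; x points to the wheel's round weight, 65 mm from the axis. The wheel does not spin, it only rocks about the stand's y axis, through a pivot 92 mm up.
- wheel_large (a joint): rocking angle of the large wheel, rad: 0 level, positive with the round weight's side down, stops at -0.2 and +0.2. A spring of about 3 N m/rad, well damped, brings it back level in under half a second when let go.
- round_top_large (a point): centre of the flat top of the large wheel's round weight (wheel_large_c2): steel disc 26 mm across, 8 mm thick, fixed on the wheel's upper face near the rim; 98 mm above the table when level, moves with the wheel. Pressing takes about 0.7 N per mm of dip: 5 N gives about 7 mm (0.11 rad); it meets its stop after 13 mm (0.2 rad, about 9 N).
- stand_medium: fixed stand with the medium grinding wheel (140 mm across, 18 mm thick, level, upper face 90 mm above the table). Foot 100 mm across; origin: centre of its underside, below the wheel's centre; z up; x points to the wheel's round weight, 51 mm from the axis. The wheel does not spin, it only rocks about the stand's y axis, through a pivot 92 mm up.
- wheel_medium (a joint): rocking angle of the medium wheel, rad: 0 level, positive with the round weight's side down, stops at -0.2 and +0.2. A spring of about 3 N m/rad, well damped, brings it back level in under half a second when let go.
- round_top_medium (a point): centre of the flat top of the round weight on the medium wheel, 98 mm above the table when level; moves with the wheel.
- stand_small: fixed stand with the small grinding wheel (110 mm across, 18 mm thick, level, upper face 90 mm above the table). Foot 100 mm across; origin: centre of its underside, below the wheel's centre; z up; x points to the wheel's round weight, 37 mm from the axis. The wheel does not spin, it only rocks about the stand's y axis, through a pivot 92 mm up.
- wheel_small (a joint): rocking angle of the small wheel, rad: 0 level, positive with the round weight's side down, stops at -0.2 and +0.2. A spring of about 3 N m/rad, well damped, brings it back level in under half a second when let go.
- round_top_small (a point): centre of the flat top of the round weight on the small wheel, 98 mm above the table when level; moves with the wheel.
- bar_top_large (a point): centre of the flat top of the large wheel's bar weight (wheel_large_c3): steel bar 40 x 12 mm, 8 mm thick, fixed on the upper face across from the round weight, 65 mm from the axis. The other two wheels carry such a bar and a round weight as well.
- puck: bystander, loose: black rubber puck, 76 mm across, 25 mm high. Origin: on its axis at the underside.
- stone: bystander, loose: grey honing stone, 100 x 30 x 15 mm. Origin: about the middle of its underside.
- jar: bystander, loose: closed jar, 56 mm across, 60 mm high. Origin: on its axis at the underside.
- bottle: bystander, loose: standing white bottle, 50 mm across, 160 mm high. Origin: on its axis at the underside.
- screwdriver: bystander, loose: screwdriver lying flat, 190 mm long. Origin: about the middle of its underside.
- runner: bystander, loose: flat steel skate runner, about 300 mm long, 30 mm wide, 5 mm thick. Origin: about the middle of its underside.
- flange: bystander, loose: aluminium flange ring, 60 mm across, 12 mm high. Origin: on its axis at the underside.
- brush: bystander, loose: brush lying flat, 180 mm long. Origin: about the middle of its underside.
There are look-alikes about, which are no part of the job. Leave any turquoise look-alike of the stand_small alone. What is shaped like the stand_large but blue is not meant.

How it is judged:
By the outcome, as a careful person would: the job done as asked, in the order asked, and still so for the second after the job is handed in, with the robot touching nothing.
It also fails if it takes over 32 s, if anything falls off the work surface, if the arm or the gripper's body presses on something with over 40 N, if the wrist force passes 120 N, or if a joint passes its speed limit or range.

## Working session

There is one attempt and no reset: what is moved stays moved. The work goes in short steps, Python scripts to look and compute and a tool call to move; the robot and the scene stay as the last step left them, time stands still between calls to the robot, and variables do not carry over. Pictures are saved under pics/ and viewed, at most 10 in all, crops included, and the job is handed in when it is done.

Besides the shell and the picture viewer there is one more tool, called as a command line: name --argument value ..., lists and objects as JSON in quotes. move_arm: Moves the arm, as the interface text tells. Its arguments: {"type":"object","properties":{"jaw":{"type":"array","items":{"type":"number"}},"dp":{"type":"array","items":{"type":"array","items":{"type":"number"}}},"turn":{"type":"array","items":{"type":"array","items":{"type":"number"}}},"force":{"type":"number"}},"required":["jaw","dp","turn"]}

```bash
mkdir -p pics; cat > h.py <<'E'
import numpy as np, cv2
from rig import observe, cams, ticket
def T(name):
    c=cams.calibration(name)
    if name=="wrist":
        s=observe(); M=np.eye(4); M[:3,:3]=np.array(s["tool_rot"]); M[:3,3]=s["position"]
        return c, M@np.array(c["tool_from_camera"])
    return c, np.linalg.inv(np.array(c["view"]))
def pt(name,u,v,depth=None,z=None):
    c,M=T(name); f=192/np.tan(np.radians(c["vertical_fov"])/2)
    d=np.array([(u-c["cx"])/f,-(v-c["cy"])/f,-1.])
    if z is not None:
        w=M[:3,:3]@d; return M[:3,3]+w*(z-M[2,3])/w[2]
    return M[:3,:3]@(d*depth)+M[:3,3]
E
python3 - <<'E'
from h import *
s=observe(); print(s["time_s"],s["tool_rot"],s["ft_force"])
for n in ["scene","side"]:
    c=cams.calibration(n); print(c.keys(),c["vertical_fov"],c["cx"],c["cy"],{k:c[k] for k in c if k not in("view","vertical_fov","cx","cy")})
    im,d=cams.get_image(n); cv2.imwrite(f"pics/{n}.png",im[:,:,::-1]); np.save(n+"_d.npy",d)
    for q in ["stand_large","round_top_large","bar_top_large"]:
        for r in cams.mark_of(n,q)[:4]:
            u,v=r["location"][0]*512,r["location"][1]*384
            print(n,q,round(r["p"],2),round(u),round(v),pt(n,u,v,z={"s":0,"r":.098,"b":.098}[q[0]]).round(3), pt(n,u,v,depth=d[min(int(v),383),min(int(u),511)]).round(3))
E
```

```text
0.0 [[-6.26034246e-05  9.99998937e-01 -1.45663505e-03]
 [ 9.99999955e-01  6.30298867e-05  2.92728014e-04]
 [ 2.92819514e-04 -1.45661666e-03 -9.99998896e-01]] [-0.46648298 -0.35184655  0.62141178]
dict_keys(['vertical_fov', 'cx', 'cy', 'view']) 52.46109512499116 253.78214432829336 192.26605284632052 {}
scene stand_large 0.85 146 253 [ 0.511 -0.279  0.   ] [ 0.559 -0.274  0.085]
scene stand_large 0.65 116 316 [ 0.639 -0.382  0.   ] [ 0.638 -0.382 -0.002]
scene stand_large 0.63 124 179 [ 0.265 -0.273  0.   ] [ 0.339 -0.268  0.089]
scene round_top_large 0.71 136 160 [ 0.297 -0.224  0.098] [ 0.293 -0.224  0.093]
scene round_top_large 0.61 214 293 [ 0.716 -0.168  0.098] [ 0.701 -0.165  0.058]
scene round_top_large 0.59 157 245 [ 0.558 -0.245  0.098] [ 0.556 -0.245  0.095]
scene bar_top_large 0.91 97 144 [ 0.2   -0.305  0.098] [ 0.195 -0.306  0.094]
scene bar_top_large 0.86 118 220 [ 0.459 -0.31   0.098] [ 0.458 -0.31   0.096]
dict_keys(['vertical_fov', 'cx', 'cy', 'view']) 52.96034859184443 259.250833450088 193.10340302902065 {}
side stand_large 0.93 157 348 [ 0.253 -0.27   0.   ] [ 0.262 -0.323  0.09 ]
side stand_large 0.37 262 139 [0.654 0.379 0.   ] [0.648 0.363 0.011]
side round_top_large 0.94 175 293 [ 0.302 -0.231  0.098] [ 0.302 -0.23   0.097]
side round_top_large 0.9 316 263 [ 0.573 -0.235  0.098] [ 0.573 -0.235  0.098]
side bar_top_large 0.79 269 310 [ 0.454 -0.31   0.098] [ 0.454 -0.31   0.098]
side bar_top_large 0.65 116 353 [ 0.201 -0.317  0.098] [ 0.2   -0.316  0.096]
```

```bash
python3 -c "
import cv2
for n in ['scene','side']:
    cv2.imwrite(f'pics/{n}_b.png',cv2.resize(cv2.imread(f'pics/{n}.png'),(800,600),interpolation=cv2.INTER_CUBIC))"
```

```text
(no output)
```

View pics/scene_b.png

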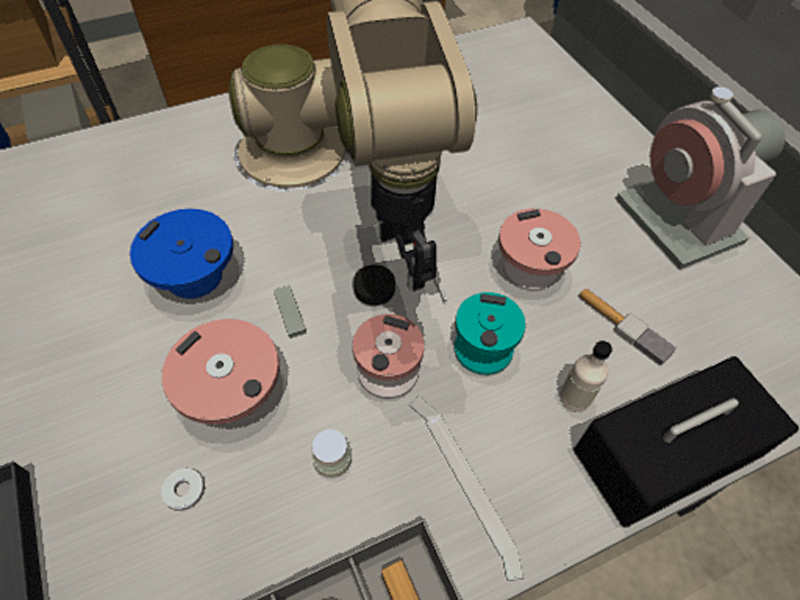

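View pics/side_b.png

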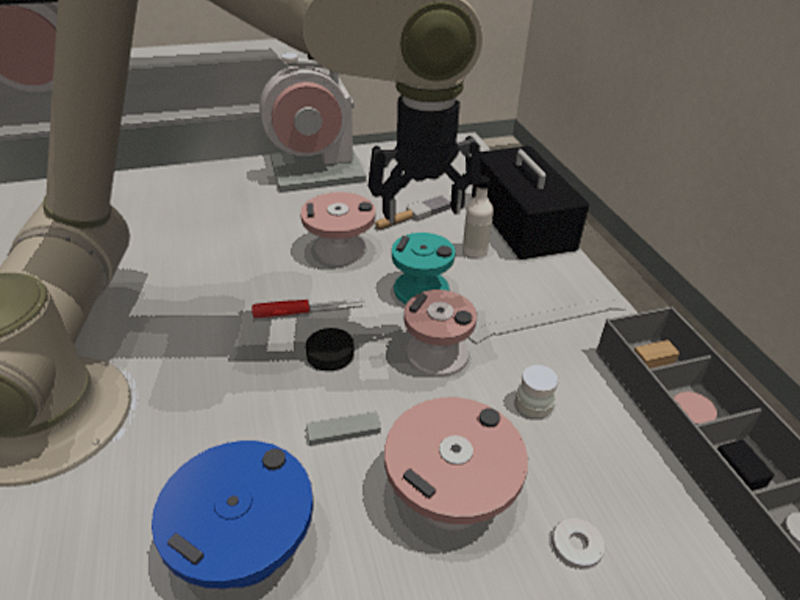

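Wheels, with pixels in the 800x600 scene view:
- Pink, large: (221,370)
- Blue, same shape as the large one: (182,250)
- Pink, small: (388,350)
- Pink, medium: (540,240)
- Turquoise: (490,325)

The target is the pink wheel at (221,370), because it is the largest pink one; the blue one is the look-alike. Its round weight is at (253,388) in the scene view and (489,417) in the side view. Its bar is at (189,344) in the scene view.

```bash
python3 - <<'E'
from h import *
cs=[]
for n,(u,v),(ub,vb) in [("scene",(162,248),(121,220)),("side",(313,267),(268,309))]:
    im=cv2.imread(f"pics/{n}.png"); d=np.load(n+"_d.npy")
    hsv=cv2.cvtColor(im,cv2.COLOR_BGR2HSV)
    m=((hsv[:,:,2]<95)).astype(np.uint8)
    k,lab,st,ce=cv2.connectedComponentsWithStats(m)
    for nm,(a,b) in (("round",(u,v)),("bar",(ub,vb))):
        l=lab[b,a]; print(n,nm,l,st[l],ce[l].round(1),pt(n,*ce[l],z=.096).round(4))
    # wheel face plane check via pink pixels
    pm=((hsv[:,:,1]>60)&(hsv[:,:,2]>100)&((hsv[:,:,0]<12)|(hsv[:,:,0]>170))).astype(np.uint8)
    vs,us=np.nonzero(pm); P=np.array([pt(n,a,b,depth=d[b,a]) for a,b in zip(us,vs) if d[b,a]>0])
    s=(np.hypot(P[:,0]-.51,P[:,1]+.275)<.1)&(P[:,2]>.08)&(P[:,2]<.1)
    lo,hi=P[s].min(0),P[s].max(0); print(n,"wheel centre",((lo+hi)/2).round(4),(hi-lo).round(4),np.median(P[s][:,2]).round(4))
im=cv2.imread("pics/scene.png")[180:300,80:240]
im2=cv2.imread("pics/side.png")[230:350,225:385]
cv2.imwrite("pics/crop.png",cv2.resize(np.hstack([im,im2]),None,fx=2.5,fy=2.5,interpolation=cv2.INTER_CUBIC))
E
```

```text
scene round 107 [156 243  11  11  98] [161.  248.1] [ 0.5684 -0.2392  0.096 ]
scene bar 92 [113 212  16  15  94] [120.3 219. ] [ 0.4567 -0.3042  0.096 ]Traceback (most recent call last):
  File "<stdin>", line 12, in <module>
  File "h.py", line 10, in pt
    c,M=T(name); f=192/np.tan(np.radians(c["vertical_fov"])/2)
        ~^^^^^^
  File "h.py", line 4, in T
    c=cams.calibration(name)
ValueError: time passes only in moves, steps and waits
```

```bash
python3 - <<'E'
from h import *
for n,(u,v),(ub,vb) in [("scene",(162,248),(121,220)),("side",(313,267),(268,309))]:
    im=cv2.imread(f"pics/{n}.png"); d=np.load(n+"_d.npy")
    hsv=cv2.cvtColor(im,cv2.COLOR_BGR2HSV)
    k,lab,st,ce=cv2.connectedComponentsWithStats((hsv[:,:,2]<95).astype(np.uint8))
    for nm,(a,b) in (("round",(u,v)),("bar",(ub,vb))):
        l=lab[b,a]; print(n,nm,l,st[l],ce[l].round(1),pt(n,*ce[l],z=.096).round(4))
im=cv2.imread("pics/scene.png")[180:300,80:240]
im2=cv2.imread("pics/side.png")[230:350,225:385]
cv2.imwrite("pics/crop.png",cv2.resize(np.hstack([im,im2]),None,fx=2.5,fy=2.5,interpolation=cv2.INTER_CUBIC))
print(observe()["time_s"])
E
```

```text
scene round 107 [156 243  11  11  98] [161.  248.1] [ 0.5684 -0.2392  0.096 ]
scene bar 92 [113 212  16  15  94] [120.3 219. ] [ 0.4567 -0.3042  0.096 ]
side round 136 [306 262  14  11 120] [312.6 267.1] [ 0.5638 -0.2409  0.096 ]
side bar 148 [258 300  21  19 163] [267.8 309.3] [ 0.4524 -0.3064  0.096 ]
0.4
```

View pics/crop.png

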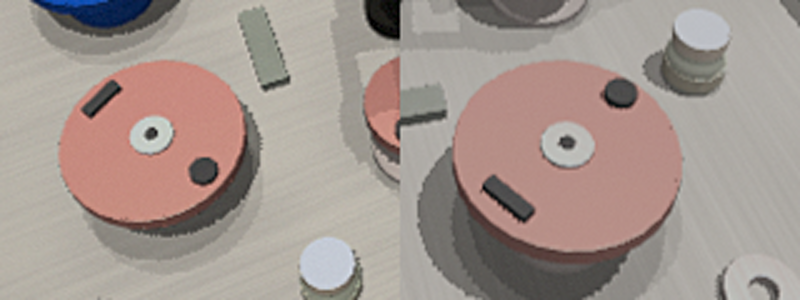

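The crop confirms it: the pink wheel, with its round weight on the right side in both views and the bar across from it. The weight's top is at about (0.566, -0.240). I'm moving above it with the fingers shut and the tool turned 30° so it lines up with the wheel's radius.

move_arm --jaw '[0,0,0,0,0,0,0,0]' --dp '[[-3,0.2,0],[-3,0.2,0],[-3,0.2,0],[-3,0.2,0],[-3,0.2,0],[-3,0.2,0],[-3,0.2,0],[-3,0.2,0]]' --turn '[[0,0,0],[0,0,0],[0,0,0],[0,0,0],[0,0,0],[0,0,0],[0,0,0],[0,0,0]]' --force 40

```text
time_s: 1.07
position: [0.5659, -0.2415, 0.2313]
tool_rot: [[0.0, 1.0, -0.0], [1.0, -0.0, 0.0], [0.0, -0.0, -1.0]]
ft_force: [-0.1, 0.6, 0.4]
grip_width: -0.0002
gripper_force: 0.0
```

move_arm --jaw '[0,0,0,0,0,0,0]' --dp '[[0,0,2],[0,0,2],[0,0,2],[0,0,2],[0,0,2],[0,0,0],[0,0,0]]' --turn '[[0,0,-0.105],[0,0,-0.105],[0,0,-0.105],[0,0,-0.105],[0,0,-0.105],[0,0,0],[0,0,0]]'

```text
time_s: 1.65
position: [0.5658, -0.2399, 0.131]
tool_rot: [[-0.498, 0.867, -0.001], [0.867, 0.498, 0.001], [0.001, -0.001, -1.0]]
ft_force: [0.5, 0.1, 1.8]
grip_width: 0.0001
gripper_force: 0.0
```

```bash
python3 - <<'E'
from h import *
s=observe(); print(s["time_s"],s["position"],s["tool_rot"],s["ft_force"],s["grip_width"])
T0=T("wrist"); im,d=cams.get_image("wrist"); np.save("w_d.npy",d)
im2,d2=cams.get_image("side"); im3,_=cams.get_image("scene")
for n in ("wrist","side","scene"):
    for r in cams.mark_of(n,"round_top_large")[:3]:
        u,v=r["location"][0]*512,r["location"][1]*384; print(n,round(r["p"],2),round(u),round(v),pt(n,u,v,z=.098).round(4))
cv2.imwrite("pics/w1.png",np.hstack([cv2.resize(im[:,:,::-1],(400,300)),cv2.resize(im2[200:320,245:405,::-1],(400,300))]))
cv2.imwrite("pics/w1raw.png",im[:,:,::-1]);cv2.imwrite("pics/s1raw.png",im2[:,:,::-1])
E
```

```text
1.65 [ 0.5658232  -0.23990999  0.13102441] [[-4.98473582e-01  8.66903845e-01 -1.34621813e-03]
 [ 8.66903683e-01  4.98474878e-01  8.94613096e-04]
 [ 1.44659945e-03 -7.21100462e-04 -9.99998694e-01]] [0.53377805 0.13717711 1.81349004] 0.00013078233358542547
wrist 0.56 255 230 [ 0.568  -0.2451  0.098 ]
side 0.75 315 265 [ 0.5692 -0.2384  0.098 ]
scene 0.71 158 245 [ 0.5598 -0.2442  0.098 ]
scene 0.71 121 218 [ 0.4555 -0.3011  0.098 ]
scene 0.49 147 249 [ 0.5591 -0.2679  0.098 ]
```

View pics/w1.png

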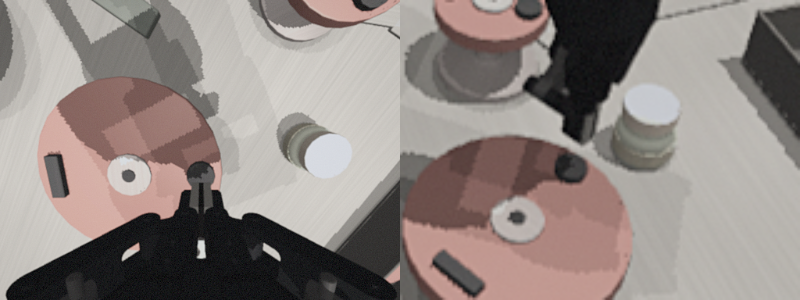

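The wrist crop shows the shut fingertips directly over the round weight at (200,172), with the hub at (128,175) and the bar at (56,175) on a straight line to the left. Next, a slow approach to just above the weight.

move_arm --jaw '[0,0,0,0,0,0,0,0,0]' --dp '[[0,0,0.5],[0,0,0.5],[0,0,0.5],[0,0,0.5],[0,0,0.5],[0,0,0.3],[0,0,0],[0,0,0],[0,0,0]]' --turn '[[0,0,0],[0,0,0],[0,0,0],[0,0,0],[0,0,0],[0,0,0],[0,0,0],[0,0,0],[0,0,0]]'

```text
time_s: 2.7
position: [0.5661, -0.2401, 0.1035]
tool_rot: [[-0.501, 0.865, 0.0], [0.865, 0.501, -0.0], [-0.0, 0.0, -1.0]]
ft_force: [0.3, 0.5, -0.0]
grip_width: 0.0002
gripper_force: 0.0
```

```bash
cat > look.py <<'E'
from h import *
# wheel tilt from depth: fit plane height along the radial line on pink pixels
def tilt(n,save=None):
    im,d=cams.get_image(n); c,M=T(n); f=192/np.tan(np.radians(c["vertical_fov"])/2)
    hsv=cv2.cvtColor(im,cv2.COLOR_RGB2HSV)
    m=(hsv[:,:,1]>50)&((hsv[:,:,0]<12)|(hsv[:,:,0]>170))&(d>0)
    v,u=np.nonzero(m); z=d[v,u]
    P=np.c_[(u-c["cx"])/f*z,-(v-c["cy"])/f*z,-z]@M[:3,:3].T+M[:3,3]
    e=np.array([.864,.503]); q=(P[:,:2]-[.5095,-.2725]); r=q@e
    s=(np.hypot(*q.T)<.08)&(abs(P[:,2]-.09)<.02)
    A=np.c_[r[s],q[s]@[-e[1],e[0]],np.ones(s.sum())]
    k=np.linalg.lstsq(A,P[s][:,2],rcond=None)[0]
    g=abs(P[s][:,2]-A@k)<.004; k=np.linalg.lstsq(A[g],P[s][g][:,2],rcond=None)[0]
    if save: cv2.imwrite(save,im[:,:,::-1])
    return (-k[0]).round(4),k[2].round(4),int(g.sum())
if __name__=="__main__":
    F=[]
    for n in ("side","scene","side","scene"): print(n,tilt(n,f"pics/last_{n}.png")); F.append(observe()["ft_force"])
    s=observe(); print(s["time_s"],s["position"],np.mean(F,0).round(2),np.std(F,0).round(2))
E
python3 look.py
```

```text
side (np.float64(0.0001), np.float64(0.0893), 4309)
scene (np.float64(-0.0022), np.float64(0.0884), 1730)
side (np.float64(0.0001), np.float64(0.0893), 4293)
scene (np.float64(-0.0008), np.float64(0.0884), 1734)
2.9 [ 0.56604891 -0.24007931  0.10356195] [-0.17 -0.04 -0.35] [0.23 0.19 0.32]
```

The depth fit reads the wheel's tilt well (side camera 0.0001 rad when level). Now pressing.

move_arm --jaw '[0,0,0,0,0,0,0,0]' --dp '[[0,0,0.2],[0,0,0.2],[0,0,0.2],[0,0,0.2],[0,0,0.15],[0,0,0.1],[0,0,0],[0,0,0]]' --turn '[[0,0,0],[0,0,0],[0,0,0],[0,0,0],[0,0,0],[0,0,0],[0,0,0],[0,0,0]]'

```text
time_s: 3.57
position: [0.5662, -0.2399, 0.0931]
tool_rot: [[-0.501, 0.865, 0.001], [0.865, 0.501, -0.0], [-0.0, 0.0, -1.0]]
ft_force: [0.9, 1.2, 3.9]
grip_width: 0.0001
gripper_force: 2.1
```

```bash
python3 - <<'E'
from look import *
F=[]
for i in range(2): print(tilt("side","pics/press.png")); F.append(observe()["ft_force"])
s=observe(); print(s["time_s"],s["position"],np.mean(F,0).round(2))
E
```

```text
(np.float64(0.0822), np.float64(0.0893), 4075)
(np.float64(0.0824), np.float64(0.0893), 4077)
3.6667 [ 0.56615232 -0.23996409  0.09306105] [1.28 0.97 4.05]
```

The tilt is 0.082 rad, a dip of about 5.3 mm. It needs about 1.6 mm more, then a hold.

move_arm --jaw '[0,0,0,0,0]' --dp '[[0,0,0.1],[0,0,0.06],[0,0,0],[0,0,0],[0,0,0]]' --turn '[[0,0,0],[0,0,0],[0,0,0],[0,0,0],[0,0,0]]'

```text
time_s: 4.08
position: [0.5661, -0.2399, 0.0915]
tool_rot: [[-0.501, 0.865, 0.001], [0.865, 0.501, -0.0], [-0.0, 0.0, -1.0]]
ft_force: [0.6, 1.7, 5.6]
grip_width: 0.0004
gripper_force: 2.8
```

```bash
python3 - <<'E'
from look import *
print(tilt("side","pics/press2.png")); s=observe(); print(s["time_s"],s["position"],s["ft_force"])
E
```

```text
(np.float64(0.109), np.float64(0.0893), 4000)
4.1333 [ 0.56616102 -0.2399428   0.09148439] [1.01520963 1.52190773 5.2400044 ]
```

The tilt is 0.109 rad, a dip of 7.1 mm at about 5 N. I'll hold there, then withdraw straight up.

move_arm --jaw '[0,0,0,0,0,0,0,0,0,0,0,0]' --dp '[[0,0,0],[0,0,0],[0,0,0],[0,0,0],[0,0,0],[0,0,0],[0,0,0],[0,0,0],[0,0,-0.3],[0,0,-0.5],[0,0,-1],[0,0,-2]]' --turn '[[0,0,0],[0,0,0],[0,0,0],[0,0,0],[0,0,0],[0,0,0],[0,0,0],[0,0,0],[0,0,0],[0,0,0],[0,0,0],[0,0,0]]'

```text
time_s: 5.13
position: [0.5649, -0.2396, 0.128]
tool_rot: [[-0.501, 0.865, -0.004], [0.865, 0.501, 0.002], [0.004, -0.003, -1.0]]
ft_force: [-0.6, 0.4, -0.4]
grip_width: 0.0
gripper_force: 0.0
```

move_arm --jaw '[0,0,0,0,0,0,0,0,0]' --dp '[[0,0,-2],[0,0,-2],[0,0,-2],[0,0,-1],[0,0,0],[0,0,0],[0,0,0],[0,0,0],[0,0,0]]' --turn '[[0,0,0],[0,0,0],[0,0,0],[0,0,0],[0,0,0],[0,0,0],[0,0,0],[0,0,0],[0,0,0]]'

```text
time_s: 5.88
position: [0.5657, -0.2399, 0.1981]
tool_rot: [[-0.501, 0.865, -0.002], [0.865, 0.501, 0.001], [0.002, -0.001, -1.0]]
ft_force: [-0.3, 0.1, 0.0]
grip_width: -0.0
gripper_force: 0.0
```

```bash
python3 look.py; python3 -c "
import cv2;cv2.imwrite('pics/end.png',cv2.resize(cv2.imread('pics/last_scene.png'),(800,600)))"
```

```text
side (np.float64(-0.0005), np.float64(0.0893), 4306)
scene (np.float64(-0.0021), np.float64(0.0884), 2357)
side (np.float64(0.0001), np.float64(0.0893), 4318)
scene (np.float64(-0.0009), np.float64(0.0884), 2365)
6.0833 [ 0.5659194  -0.23996942  0.19890512] [-0.41  0.47  0.46] [0.36 0.69 0.41]
```

View pics/end.png

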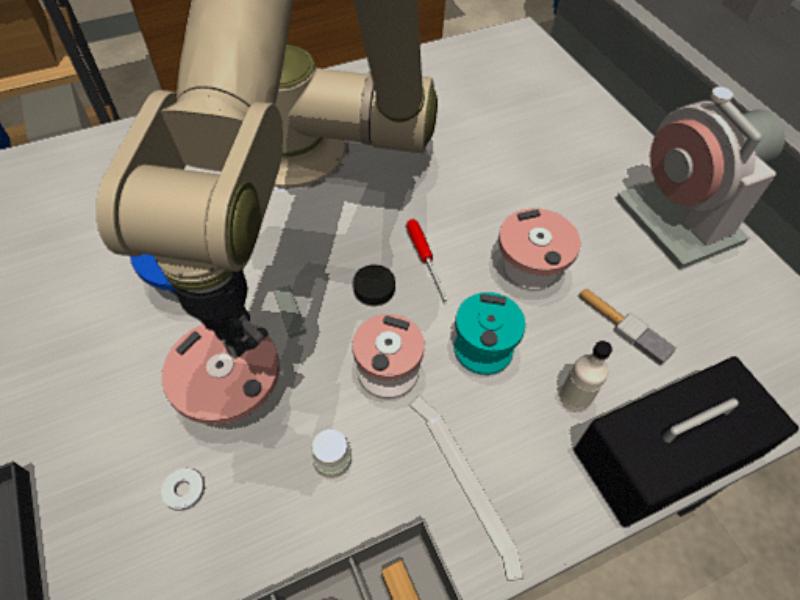

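The picture shows the large wheel level again at (221,370), the gripper clear above it, and everything else where it was. Handing in.

```bash
python3 -c "
from rig import ticket
print(ticket.close_job())"
```

```text
the job is handed in; nothing more can be done
None
```

I pressed the large pink wheel's round weight down about 7 mm (0.109 rad, about 5 N) for about a second, then withdrew; the wheel came back level, nothing else appears to have moved, and the job is handed in (about 6 s on the robot's clock).

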